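Index the sprocket table and hold its slide lock pin out

ROBOT

A 6-joint arm with a two-finger parallel gripper is mounted at the origin on the work surface. World frame = base frame: x ahead of the robot, y to its left, z up, the work surface at z = 0. Lengths are in m, angles in rad, forces in N, time in s.
With the tool pointing down it reaches from about 0.35 to 0.775 m from the base axis. Payload 5.5 kg.
Tool frame: the origin (TCP) lies at the very end of the fingers, on their centre line; the grasp point (between the pads) lies 19 mm behind it; z points along the fingers, x is the direction in which the jaws open and shut, and the axes are right-handed (so a half turn about z gives the same grasp; the last joint's range is limited). The gripper opens to 85 mm and grips with 20 to 120 N. Pads are 22 mm wide; open, the fingers measure 114 mm over their backs; the gripper's body (76 mm by 85 mm) begins 54 mm behind the grasp point. The pads swing forward as they close: fully open they stand 13 mm farther back than shut.
Start: joints at [0.992, 0.313, 0.046, 1.304, 0, 1.431], TCP at [0.244, 0.521, 0.231] pointing down, gripper open.
Joint ranges: [-2.76, 2.76], [-0.86, 1.69], [-1.03, 1.26], [-2.2, 2.34], [-1.47, 1.5], [-3.14, 3.14]. Speed limits (rad/s): [2.57, 2.57, 3.14, 3.14, 3.14, 3.14].

INTERFACE

Orientations are given as a unit quaternion [w, x, y, z].
In Python, from workcell import env gives the robot as it stands.
- The arm moves only by the shell command python3 -m inch 'ROWS' [FORCE]. ROWS is JSON, a list of rows, each a list of 7 numbers: the turn, a rotation vector about the tool's x, y, z each as a share of 8 degrees, from -1 to 1, then the shift along the tool's x, y, z each as a share of 0.05 m, from -1 to 1, then the closure, from 0 (fully open) to 1 (shut). A call has 1 to 12 rows; each row shifts and turns the commanded pose from where the row before left it, along the tool's axes as they then stand; what a row does not reach is not made up. A row lasts 1/10 s, in which the tool goes at most 50 mm and 8.59 degrees, less where a joint would pass 70% of its speed; a pose out of reach is approached as far as the arm can. A call with a number of a shift or a turn outside -1 to 1 is refused whole. A call with a gripper value outside its range is refused whole. The fingers move at their own pace and stop on an object; FORCE is the grip in N (left out, the last holds). Time passes only in rows, so rows that do not move let the fingers close. It gives the time, the measured TCP pose, the force and the opening at its end, in the units of the state.
- env.get_state(): the state, without advancing time (a new reading comes with each control period).
- env.read_camera(name): name is "scene" or "top"; returns the picture (400x640x3 uint8, red, green, blue); there is no depth.
- env.calibration(name): a dict with "fx", "fy", "cx", "cy" (pixels), "rvec" (rotation vector, rad) and "tvec" (3), from world to camera coordinates, as OpenCV has them. Camera axes: x right, y down, z forward; pixel columns grow to the right and rows downward; lengths in m; the calibration is good to about 2 mm. A picture is of the moment at which its call begins. calibration takes no time and is no camera call.
- env.hand_in(): hands the job in, once; it reports no verdict.
The state is a dict: "clock": time; "joint_pos": joint angles; "qvel": joint speeds; "tau": joint torques, N m; "tcp_pos": TCP position; "orientation": TCP orientation; "wrist_force": force on the tool from outside, world axes, zero at the start; "ft_torque": the same for the moment, N m; "finger_gap": finger opening in m.
Only numpy, scipy, OpenCV 4.12 (cv2) and the standard library are available. Lean on these libraries where they do the work, as an engineer would, in place of code of your own. Each camera call takes 0.05 s, during which the arm holds its last target.

TASK

On the counter stands a sprocket fixture: turn its round table one click counter-clockwise (seen from above) by the upright black hand post, so that the post clicks home in line with the pointer on the bed, and let go of the post. Then pull the spring plunger that locks the fixture's slide all the way back out of its seat hole to its stop, so that the mechanic can slide the carriage away, and finish while still holding it there. Leave the other things on the counter where they are.

Things in the scene. Friction and masses are not known exactly. Their poses are not given: they have to be found in the camera images.
- bed: the fixture, fixed to the counter at a varying place and yaw: grey bed plate 240 (x) x 280 (y) x 18 thick, carriage block on it, round steel table on top. Origin on the counter under the table's axis, z up, -x side is the pointer's side (towards the robot), -y side is the plunger's side. The plate reaches y = -150 to +130, x = +-120. Highest fixed part is the pointer, 82. A black round clamp screw on the +y side is fixed and not part of the job
- table_axis (a point): centre of the round table on its upper face, 78 above the counter. Table 180 diameter, 18 thick; on it are a dark sprocket (108 over the teeth, 6 thick) and a brass hexagon nut (22 wide, top 22 above the table face) in the middle. Axes as the bed
- post_foot (a point): foot of the turning post, an upright black cylinder 18 diameter, 55 high (a foot ring 24 diameter, 4 high), standing on the round table 70 from its axis. This point is the centre of its foot, on the table's upper face; z up. It goes round with the table
- round_table: the turning part: round table, sprocket, nut and post together. Origin on the counter under the table's axis; its axes are the bed's at the start and are turned by +60 degrees when home
- pointer (a point): tip of the steel cone on a small block at the -x edge of the bed, 84 from the table's axis, 74 above the counter; the block is 12 x 14, its top 82 above the counter. Turned home, the post stands on the line from the table's axis to this tip
- turntable (a joint): angle of the round table, rad, counter-clockwise from above positive; 0 = start position, 1.047 (60 degrees) = next position, post in line with the pointer. A sprung over-centre detent holds it against a stop at either: half way it snaps over and is drawn home by itself. Moving it takes about 7 N at the post
- pull_knob: pull knob of the spring plunger, lying level: steel barrel 22 diameter, 34 long, then an end flange 34 diameter, 6 thick. Origin at the barrel's centre on its axis, 52 above the counter; axes as the bed; pulled along the bed's -y, away from the table. Barrel y = -17 to +17, flange -17 to -23. Nothing stands within 75 of its axis in x, nor under it (the bed plate ends 7 short of it)
- plunger (a joint): travel of the plunger in m: 0 seated, 0.018 fully back at its stop. The spring pulls with about 6 N at 0 and 13 N at 0.018, and shuts it when let go. Between the knob and the bracket it slides in (40 wide in x, top 76 above the counter) is a bare neck, 10 diameter, 11 long when seated
- seat_hole (a point): mouth of the seat hole in the steel lug on the carriage, on the plunger's axis, 66 from the seated barrel's centre along the bed's +y
- nose_tip (a point): tip of the plunger's nose, 10 diameter, 76 from the barrel's centre along the bed's +y; 10 deep in the seat hole when seated, 8 clear of it when fully back
- wrench: bystander, not to be disturbed: flat open-ended steel wrench, 170 long, lying; origin at the centre of its underside
- tin: bystander, not to be disturbed: steel tin, 68 diameter, 55 high; origin at the centre of its underside
- small_sprocket: bystander, not to be disturbed: small dark steel toothed wheel lying flat, 70 diameter, 7 thick; origin at the centre of its underside
- socket: bystander, not to be disturbed: steel wrench socket, 22 diameter, 28 high, standing on the corner of the bed plate; origin at the centre of its underside
- oil_bottle: bystander, not to be disturbed: grey bottle, 64 diameter, 190 high; origin at the centre of its underside
- brush_tub: bystander, not to be disturbed: white tub with brush handles sticking out, 90 diameter, 160 high in all; origin at the centre of its underside
- tape_measure: bystander, not to be disturbed: grey tape measure, 68 x 34 x 62 high; origin at the centre of its underside
- screwdriver: bystander, not to be disturbed: screwdriver, 160 long, lying; origin at the centre of its underside

How it is judged:
By the outcome, as a careful person would: the job done as asked, in the order asked, and still so for the second after the job is handed in, while the arm keeps its last pose, push and grip.
It also fails if it takes over 45 s, if anything falls off the work surface, if the arm or the gripper's body presses on something with over 40 N, if the wrist force passes 120 N, or if a joint passes its speed limit or range.

## Working session

There is one attempt and no reset: what is moved stays moved. The work goes in short steps, Python scripts to look and compute and a shell command to move; the robot and the scene stay as the last step left them, time stands still between calls to the robot, and variables do not carry over. Pictures are saved under pics/ and viewed, and the job is handed in when it is done.

```bash
mkdir -p pics; ls
python3 - <<'E'
from workcell import env
import cv2
for n in ("scene","top"):
    im=env.read_camera(n); cv2.imwrite(f"pics/{n}0.png",im[:,:,::-1]); c=env.calibration(n); print(n,c)
print(env.get_state())
E
```

```text
pics
scene {'fx': 441.43953515457264, 'fy': 441.43953515457264, 'cx': 322.86599505715196, 'cy': 198.25725002817427, 'rvec': array([ 1.48401308,  1.8283644 , -0.97053676]), 'tvec': array([ 0.05443875, -0.24572345,  1.51071397])}
top {'fx': 381.54407287350796, 'fy': 381.54407287350796, 'cx': 317.4583456962522, 'cy': 203.0895644251626, 'rvec': array([ 2.1899183 , -2.14734031,  0.11643034]), 'tvec': array([0.02997111, 0.56829079, 0.83679758])}
{'clock': 0.1, 'joint_pos': array([ 9.92395337e-01,  3.13923218e-01,  4.51032560e-02,  1.30362907e+00,
       -2.36648325e-05,  1.43120059e+00]), 'qvel': array([ 0.00087849, -0.00143141,  0.0041931 ,  0.0016348 ,  0.00196063,
        0.00042004]), 'tau': array([ 3.29362891e-03, -4.81727457e+01,  2.99242687e+01,  1.27500945e-02,
       -5.54054168e-05, -3.08811502e-05]), 'tcp_pos': array([0.24405059, 0.52012644, 0.23050361]), 'orientation': array([ 3.52549527e-04,  8.44054863e-01,  5.36256194e-01, -7.47469339e-04]), 'wrist_force': array([-0.23204973, -0.00770677,  0.4828447 ]), 'ft_torque': array([-0.05601482, -0.01343759, -0.02203299]), 'finger_gap': 0.08486776568878585}
```

View pics/scene0.png

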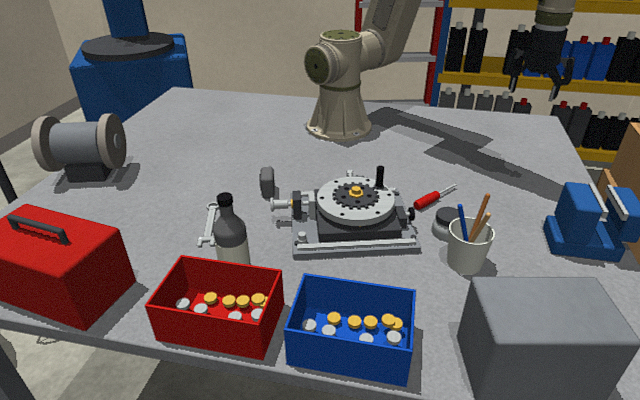

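View pics/top0.png

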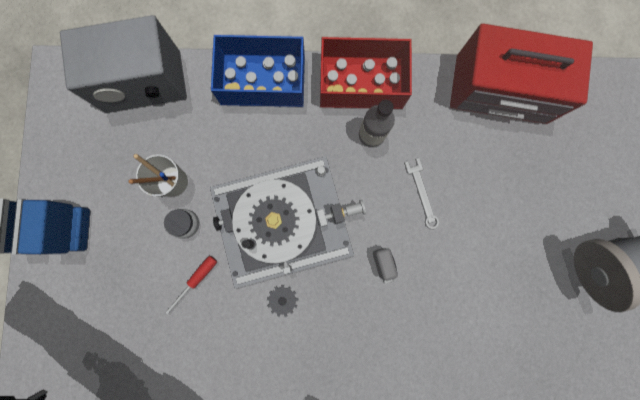

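The top view shows the table centred around (274,221), the post at about (249,243), the pointer at about (287,266) and the plunger knob at about (352,209). The tape measure is at (386,263) and the small sprocket at (283,300). I'll zoom in and measure.

```bash
cat > h.py <<'E'
import numpy as np, cv2
from workcell import env
from scipy.spatial.transform import Rotation as R
def ray(n,u,v,z):
    c=env.calibration(n); Rm=cv2.Rodrigues(np.array(c['rvec']))[0]; o=-Rm.T@c['tvec']
    d=Rm.T@np.array([(u-c['cx'])/c['fx'],(v-c['cy'])/c['fy'],1]); return o+d*(z-o[2])/d[2]
def proj(n,p):
    c=env.calibration(n); K=np.array([[c['fx'],0,c['cx']],[0,c['fy'],c['cy']],[0,0,1]])
    return cv2.projectPoints(np.array(p,float).reshape(-1,3),np.array(c['rvec']),np.array(c['tvec']),K,None)[0].reshape(-1,2)
E
python3 - <<'E'
import cv2
a=cv2.imread("pics/top0.png")[150:320,200:410]; cv2.imwrite("pics/tz.png",cv2.resize(a,None,fx=3.5,fy=3.5,interpolation=cv2.INTER_CUBIC))
a=cv2.imread("pics/scene0.png")[150:270,255:435]; cv2.imwrite("pics/sz.png",cv2.resize(a,None,fx=4.4,fy=4.4,interpolation=cv2.INTER_CUBIC))
E
```

```text
(no output)
```

View pics/tz.png

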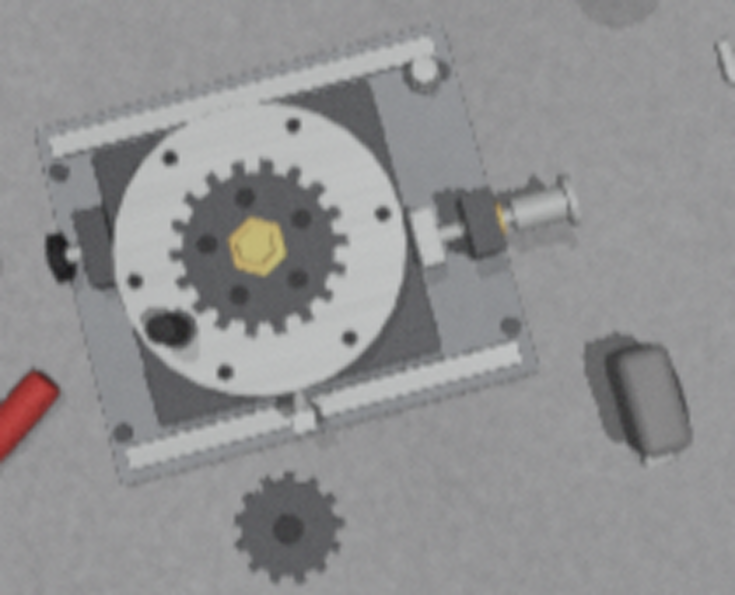

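View pics/sz.png

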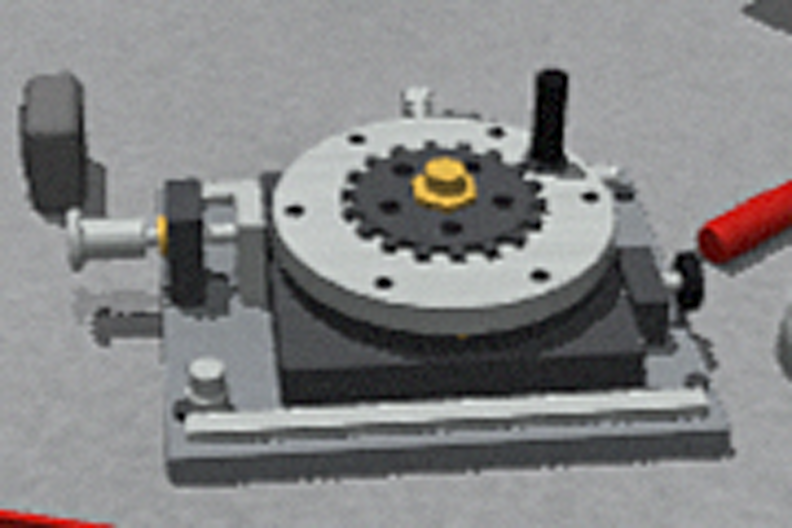

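Run:
```python
from h import *
def T(x,y,z): return ray("top",200+(x+.5)/3.5-.5,150+(y+.5)/3.5-.5,z)
def S(x,y,z): return ray("scene",255+(x+.5)/4.4-.5,150+(y+.5)/4.4-.5,z)
ax=T(260,248.5,.078); print("axis",ax)
print("axis scene",S((273+616)/2,(118+316)/2,.078),"nut",T(257,246,.1), S(447,165,.1))
pt=T(303,398,.074); print("pointer",pt,T(305,418,.082))
k=[T(517,211,.052),T(560,203,.052),T(573,200,.052)];print("knob",*k)
print("knobscene",S(147,238,.052),S(73,240,.052))
print("post foot",T(180,332,.08),"post top S",S(552,74,.133),"top T",T(163,326,.133))
# rails for yaw at same height
a,b=T(50,145,.025),T(435,47,.025); d=a-b; print("yaw rail1",np.degrees(np.arctan2(d[1],d[0]))-90)
a,b=T(130,460,.025),T(520,352,.025); d=a-b; print("yaw rail2",np.degrees(np.arctan2(d[1],d[0]))-90)
d=ax-k[1]; print("yaw knob",np.degrees(np.arctan2(d[1],d[0]))-90, np.linalg.norm(d[:2]))
d=ax-pt; print("yaw ptr",np.degrees(np.arctan2(d[1],d[0])))
for n,p in dict(tape=(386,263),sprk=(283,300),tin=(181,222),tub=(158,176),oil=(375,130)).items(): print(n,ray("top",*p,.03))
s=env.get_state(); print(R.from_quat(s['orientation'][[1,2,3,0]]).as_matrix().round(3))
```

```text
axis [0.52303975 0.13328229 0.078     ]
axis scene [0.5375366  0.13533561 0.078     ] nut [0.52324083 0.13264844 0.1       ] [0.5218817  0.13347102 0.1       ]
pointer [0.43325629 0.10487366 0.074     ] [0.42187165 0.10273406 0.082     ]
knob [ 0.55137293 -0.02517305  0.052     ] [ 0.55698044 -0.0522768   0.052     ] [ 0.55904633 -0.06047636  0.052     ]
knobscene [ 0.55156184 -0.02224297  0.052     ] [ 0.56137055 -0.06049812  0.052     ]
post foot [0.47154797 0.17975136 0.08      ] post top S [0.47425879 0.18082667 0.133     ] top T [0.47507928 0.1804969  0.133     ]
yaw rail1 15.656952076006746
yaw rail2 16.442798633369748
yaw knob 10.365412749939622 0.1886376074950222
yaw ptr 17.558031737806495
tape [ 0.43599032 -0.11465613  0.03      ]
sprk [0.35067416 0.11309588 0.03      ]
tin [0.51857923 0.34806154 0.03      ]
tub [0.6225544  0.40649097 0.03      ]
oil [ 0.74056195 -0.08894304  0.03      ]
[[ 0.425  0.905 -0.001]
 [ 0.905 -0.425 -0.001]
 [-0.002 -0.    -1.   ]]
```

Bed yaw comes out at about 16°, with the axis at (0.523, 0.133), the post at (0.474, 0.180) and the knob at about (0.554, -0.039, 0.052). I'll push the post with closed fingers. First I move above the start of the push, with tool x at a heading of 77°.

```bash
cat >> h.py <<'E'
def rel(target):
    s=env.get_state(); M=R.from_quat(s['orientation'][[1,2,3,0]]).as_matrix()
    print("tcp",s['tcp_pos'].round(4),"xhead",np.degrees(np.arctan2(M[1,0],M[0,0])).round(2),"z",M[:,2].round(3),"F",s['wrist_force'].round(1),"gap",round(s['finger_gap'],4),"t",s['clock'])
    print("shares",(M.T@(np.array(target)-s['tcp_pos'])/.05).round(2))
E
python3 -m inch '[[0,0,-0.5,0,0,0,1],[0,0,-0.5,0,0,0,1],[0,0,-0.52,0,0,0,1],[0,0,0,-0.4,0.5,0,1],[0,0,0,-0.46,0.6,0,1],[0,0,0,-0.46,0.6,0,1],[0,0,0,-0.46,0.6,0,1],[0,0,0,-0.46,0.6,0,1],[0,0,0,-0.46,0.6,0,1],[0,0,0,-0.46,0.6,0,1],[0,0,0,-0.46,0.6,0,1]]' 40
python3 -c "
from h import *
rel([.478,.231,.097])"
```

```text
clock: 1.2
tcp_pos: [0.4332, 0.29, 0.231]
orientation: [-0.0, 0.782, 0.623, -0.0]
wrist_force: [0.2, 0.8, 0.4]
finger_gap: 0.0004
tcp [0.4332 0.29   0.231 ] xhead 77.02 z [-0.001 -0.    -1.   ] F [0.2 0.8 0.4] gap 0.0004 t 1.2
shares [-0.95  1.14  2.68]
```

```bash
python3 -m inch '[[0,0,0,-0.31,0.38,0,1],[0,0,0,-0.31,0.38,0,1],[0,0,0,-0.31,0.38,0,1],[0,0,0,0,0,0.6,1],[0,0,0,0,0,0.6,1],[0,0,0,0,0,0.6,1],[0,0,0,0,0,0.6,1],[0,0,0,0,0,0.28,1],[0,0,0,0,0,0,1]]'
python3 - <<'E'
from h import *
rel([.478,.231,.097])
for n in("top","scene"):
    im=env.read_camera(n)[:,:,::-1]
    a=im[140:340,160:420] if n=="top" else im[110:270,240:460]
    cv2.imwrite(f"pics/{n}1.png",cv2.resize(a,None,fx=2.8,fy=2.8,interpolation=cv2.INTER_CUBIC))
E
```

```text
clock: 2.1
tcp_pos: [0.4754, 0.2325, 0.0945]
orientation: [-0.001, 0.783, 0.623, -0.003]
wrist_force: [-1.0, -0.0, -0.2]
finger_gap: 0.0001
tcp [0.4754 0.2325 0.0945] xhead 77.01 z [-0.006 -0.002 -1.   ] F [-1.  -0.  -0.2] gap 0.0001 t 2.1
shares [-0.02  0.06 -0.05]
```

View pics/top1.png

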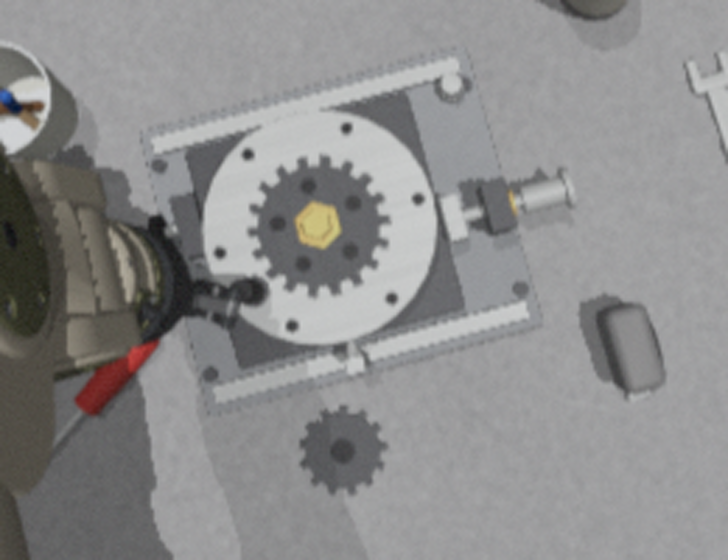

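View pics/scene1.png

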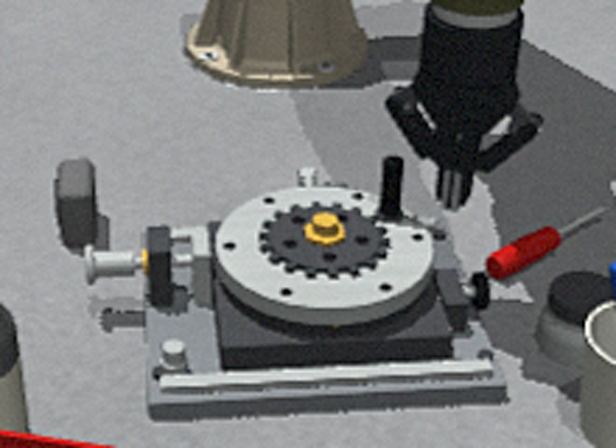

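The fingers are beside the post, on its clockwise side, and clear of the table. Now I push along -x.

```bash
python3 -m inch '[[0,0,0,-0.2,0.03,0,1],[0,0,0,-0.2,0.03,0,1],[0,0,0,-0.2,0,0,1],[0,0,0,-0.2,0,0,1],[0,0,0,-0.2,0,0,1],[0,0,0,-0.2,0,0,1]]'
python3 - <<'E'
from h import *
rel([.4587,.1479,.097])
for n in("top","scene"):
    im=env.read_camera(n)[:,:,::-1]
    a=im[140:340,160:420] if n=="top" else im[110:270,240:460]
    cv2.imwrite(f"pics/{n}2.png",cv2.resize(a,None,fx=2.8,fy=2.8,interpolation=cv2.INTER_CUBIC))
E
```

```text
clock: 2.8
tcp_pos: [0.4662, 0.1748, 0.0978]
orientation: [-0.002, 0.782, 0.623, 0.001]
wrist_force: [-1.7, 4.8, 0.1]
finger_gap: -0.0002
tcp [0.4662 0.1748 0.0978] xhead 77.07 z [-0.001  0.004 -1.   ] F [-1.7  4.8  0.1] gap -0.0002 t 2.8
shares [-0.56 -0.03  0.01]
```

View pics/top2.png

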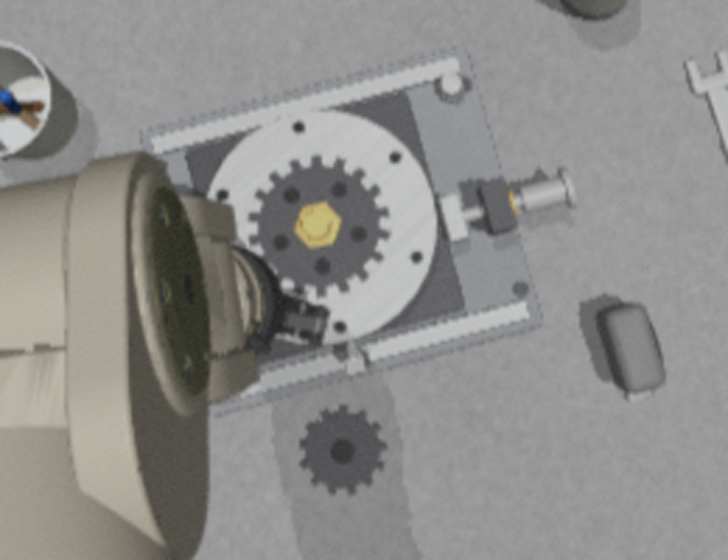

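View pics/scene2.png

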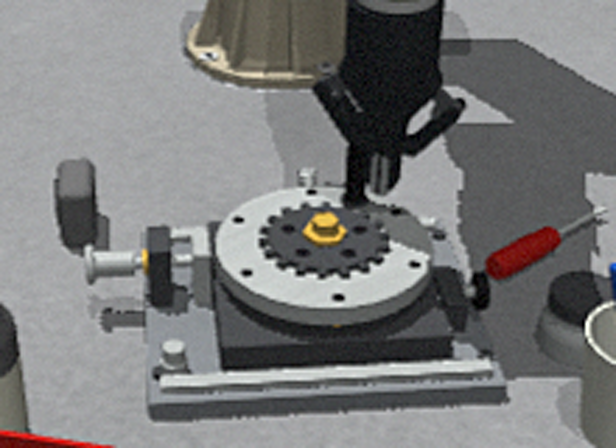

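The table is turning and is now about half way round. I'll continue.

```bash
python3 -m inch '[[0,0,0,-0.2,0,0,1],[0,0,0,-0.15,0,0,1],[0,0,0,-0.15,0,0,1],[0,0,0,0,0,0,1],[0,0,0,0,0,0,1]]'
python3 - <<'E'
from h import *
rel([.4587,.1479,.097])
for n in("top","scene"):
    im=env.read_camera(n)[:,:,::-1]
    a=im[140:340,160:420] if n=="top" else im[110:270,240:460]
    cv2.imwrite(f"pics/{n}3.png",cv2.resize(a,None,fx=2.8,fy=2.8,interpolation=cv2.INTER_CUBIC))
E
```

```text
clock: 3.4
tcp_pos: [0.4617, 0.1494, 0.0973]
orientation: [0.0, 0.783, 0.622, 0.0]
wrist_force: [0.4, -0.6, 0.7]
finger_gap: 0.0003
tcp [0.4617 0.1494 0.0973] xhead 76.98 z [ 0.  0. -1.] F [ 0.4 -0.6  0.7] gap 0.0003 t 3.4
shares [-0.04 -0.05  0.01]
```

View pics/top3.png

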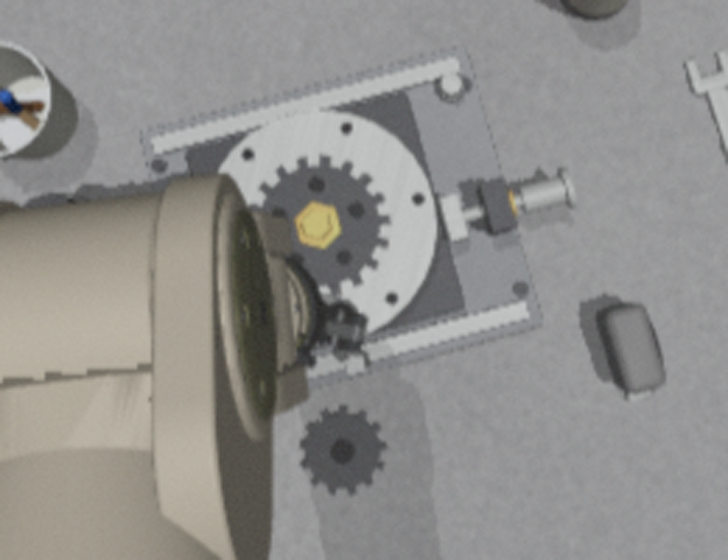

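View pics/scene3.png

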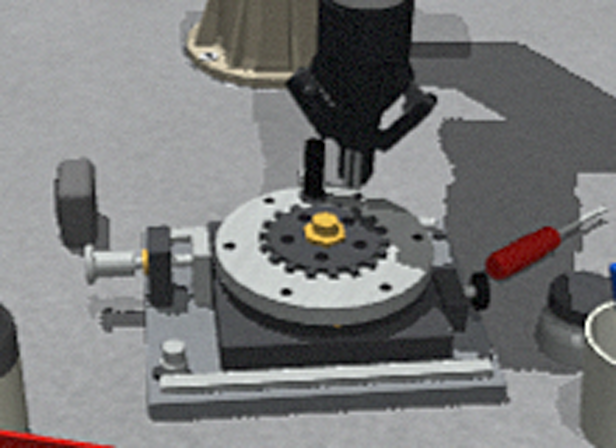

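The table snapped home: its hole pattern matches the start picture, and the contact force is about zero. Next I back off, lift, and plan the knob approach.

```bash
python3 -m inch '[[0,0,0,0.2,0,0,1],[0,0,0,0,0,-0.5,1],[0,0,0,0,0,-0.6,1],[0,0,0,0,0,-0.6,1],[0,0,0,0,0,-0.6,0.5],[0,0,0,0,0,0,0]]'
python3 - <<'E'
from h import *
rel([.5545,-.041,.20]); print(env.get_state()['joint_pos'])
E
```

```text
clock: 4.1
tcp_pos: [0.4665, 0.1609, 0.2165]
orientation: [0.002, 0.782, 0.623, 0.003]
wrist_force: [0.1, 0.6, 0.1]
finger_gap: 0.0284
tcp [0.4665 0.1609 0.2165] xhead 77.07 z [ 0.008  0.002 -1.   ] F [0.1 0.6 0.1] gap 0.0284 t 4.1
shares [-3.54  2.62  0.34]
[ 1.69105756e-01  1.54472562e-01 -1.95785329e-01  1.21272704e+00
  3.14601244e-04  3.94705882e-01]
```

```bash
python3 -m inch '[[0,0,0,-0.3,0.2,0,0],[0,0,0,-0.5,0.4,0,0],[0,0,0,-0.5,0.4,0,0],[0,0,0,-0.5,0.4,0,0],[0,0,0,-0.5,0.4,0,0],[0,0,0,-0.5,0.4,0,0],[0,0,0,-0.5,0.3,0,0],[0,0,0,-0.2,0.1,0,0],[0,0,0,0,0,0,0]]'
python3 -m inch '[[0,0,0.8,0,0,0,0],[0,0,0.8,0,0,0,0],[0,0,0.8,0,0,0,0],[0,0,0.8,0,0,0,0],[0,0,0.8,0,0,0,0],[0,0,0.8,0,0,0,0],[0,0,0.8,0,0,0,0],[0,0,0.8,0,0,0,0],[0,0,0.8,0,0,0,0],[0,0,0.43,0,0,0,0],[0,0,0,0,0,0,0]]'
python3 - <<'E'
from h import *
for n in("top","scene"):
    im=env.read_camera(n)[:,:,::-1]
    a=im[140:340,180:440] if n=="top" else im[110:270,240:460]
    cv2.imwrite(f"pics/{n}4.png",cv2.resize(a,None,fx=2.8,fy=2.8,interpolation=cv2.INTER_CUBIC))
rel([.5545,-.041,.12])
E
```

```text
clock: 5.0
tcp_pos: [0.5514, -0.0408, 0.2113]
orientation: [-0.001, 0.783, 0.622, -0.0]
wrist_force: [-0.1, 0.9, -0.2]
finger_gap: 0.0857
clock: 6.1
tcp_pos: [0.5506, -0.0384, 0.2121]
orientation: [-0.0, 0.99, 0.14, -0.0]
wrist_force: [0.8, 0.0, 0.0]
finger_gap: 0.0853
tcp [ 0.5508 -0.0389  0.2122] xhead 16.15 z [-0.  0. -1.] F [-0.2  1.  -1. ] gap 0.0853 t 6.2
shares [0.06 0.06 1.84]
```

View pics/top4.png

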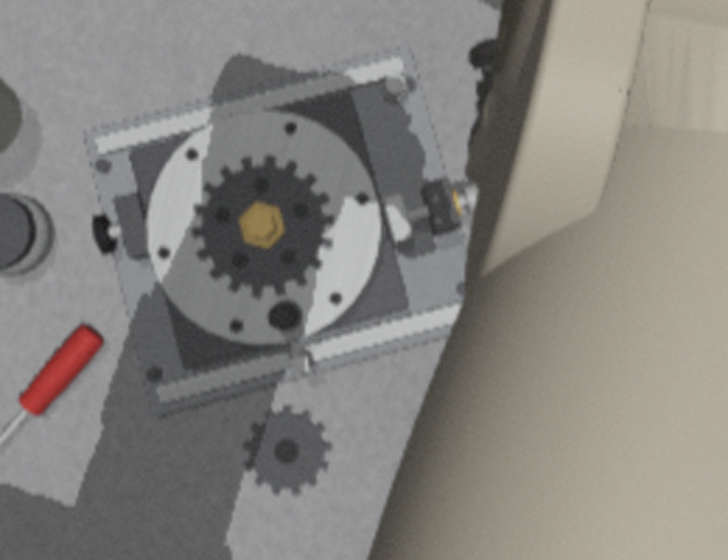

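View pics/scene4.png

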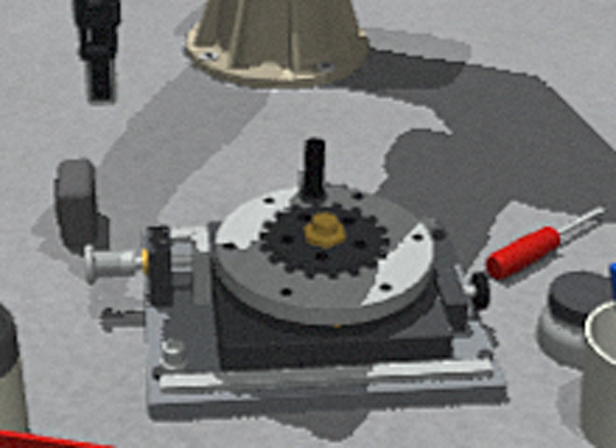

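The post is home, in line with the pointer, and released. Now I descend over the knob.

```bash
python3 -m inch '[[0,0,0,0.06,0.06,0.5,0],[0,0,0,0,0,0.6,0],[0,0,0,0,0,0.6,0],[0,0,0,0,0,0.3,0],[0,0,0,0,0,0,0]]'
python3 - <<'E'
from h import *
for n in("top","scene"):
    im=env.read_camera(n)[:,:,::-1]
    a=im[140:340,180:440] if n=="top" else im[130:250,220:360]
    cv2.imwrite(f"pics/{n}5.png",cv2.resize(a,None,fx=2.8 if n=="top" else 4.5,fy=2.8 if n=="top" else 4.5,interpolation=cv2.INTER_CUBIC))
rel([.5545,-.041,.031])
E
```

```text
clock: 6.7
tcp_pos: [0.5527, -0.0413, 0.1097]
orientation: [-0.001, 0.99, 0.14, -0.002]
wrist_force: [-0.2, 0.1, -0.2]
finger_gap: 0.0848
tcp [ 0.5549 -0.0419  0.1126] xhead 16.04 z [-0.  0. -1.] F [0.8 0.4 0.2] gap 0.0853 t 6.8
shares [-0.   -0.02  1.63]
```

View pics/scene5.png

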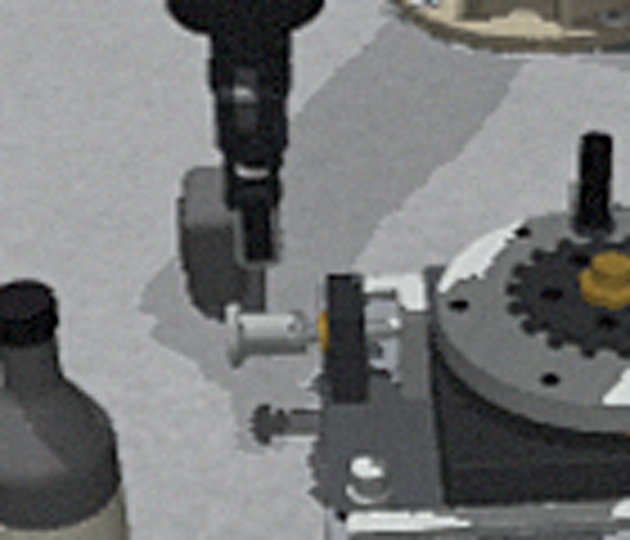

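Run:
```python
from h import *
c=np.array([.5549,-.0419]); d=np.array([np.sin(np.radians(16)),-np.cos(np.radians(16))])
P=[[*(c+d*k),.052] for k in (-.019,0,.015,.021)]
print((proj("scene",P)-[220,130])*4.5)
```

```text
[[304.52262686 329.32931244]
 [268.17074152 330.89551827]
 [239.41957842 332.13425015]
 [227.90616273 332.63030086]]
```

The projected knob, with the TCP 2 mm outward of its centre, matches the picture, so I'll descend and grip.

```bash
python3 -m inch '[[0,0,0,0,0,0.4,0],[0,0,0,0,0,0.4,0],[0,0,0,0,0,0.4,0],[0,0,0,0,0,0.3,0],[0,0,0,0,0,0.1,0],[0,0,0,0,0,0,0]]' 70
python3 -c "
from h import *
rel([.5545,-.041,.031])"
python3 -m inch '[[0,0,0,0,0,0,0.4],[0,0,0,0,0,0,0.6],[0,0,0,0,0,0,1],[0,0,0,0,0,0,1],[0,0,0,0,0,0,1],[0,0,0,0,0,0,1]]' 70
python3 - <<'E'
from h import *
for n in("top","scene"):
    im=env.read_camera(n)[:,:,::-1]
    a=im[140:340,180:440] if n=="top" else im[130:250,220:360]
    cv2.imwrite(f"pics/{n}6.png",cv2.resize(a,None,fx=2.8 if n=="top" else 4.5,fy=2.8 if n=="top" else 4.5,interpolation=cv2.INTER_CUBIC))
rel([.5545,-.041,.031])
E
```

```text
clock: 7.4
tcp_pos: [0.5553, -0.0423, 0.0328]
orientation: [0.0, 0.99, 0.139, 0.0]
wrist_force: [0.2, -0.8, 0.1]
finger_gap: 0.0857
tcp [ 0.5553 -0.0423  0.0328] xhead 16.0 z [ 0.001  0.    -1.   ] F [ 0.2 -0.8  0.1] gap 0.0857 t 7.4
shares [-0.01 -0.03  0.04]
clock: 8.0
tcp_pos: [0.5559, -0.0421, 0.033]
orientation: [0.0, 0.99, 0.139, 0.001]
wrist_force: [1.2, 1.8, 4.4]
finger_gap: 0.0198
tcp [ 0.5559 -0.0422  0.033 ] xhead 16.0 z [ 0.002  0.    -1.   ] F [0.9 2.1 6.1] gap 0.0199 t 8.1
shares [-0.02 -0.03  0.04]
```

View pics/scene6.png

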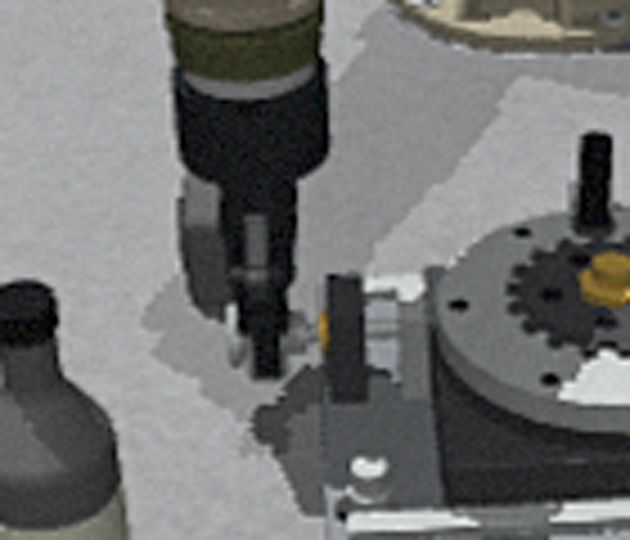

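The knob is gripped on its barrel, inside the flange. I pull along tool +y in small steps.

```bash
python3 -m inch '[[0,0,0,0,0.06,0,1],[0,0,0,0,0.06,0,1],[0,0,0,0,0.06,0,1],[0,0,0,0,0,0,1]]' 80
python3 -m inch '[[0,0,0,0,0.06,0,1],[0,0,0,0,0.05,0,1],[0,0,0,0,0,0,1]]'
python3 -m inch '[[0,0,0,0,0.04,0,1],[0,0,0,0,0,0,1]]'
```

```text
clock: 8.5
tcp_pos: [0.5579, -0.0489, 0.033]
orientation: [-0.002, 0.99, 0.14, 0.001]
wrist_force: [0.8, 9.6, 8.1]
finger_gap: 0.0201
clock: 8.8
tcp_pos: [0.5592, -0.0535, 0.033]
orientation: [-0.003, 0.99, 0.14, 0.001]
wrist_force: [1.0, 11.6, 9.2]
finger_gap: 0.0199
clock: 9.0
tcp_pos: [0.5596, -0.0551, 0.033]
orientation: [-0.003, 0.99, 0.14, 0.001]
wrist_force: [0.1, 11.3, 9.1]
finger_gap: 0.0199
```

Run:
```python
from h import *
for n in("top","scene"):
    im=env.read_camera(n)[:,:,::-1]
    a=im[140:340,180:440] if n=="top" else im[130:250,220:360]
    cv2.imwrite(f"pics/{n}7.png",cv2.resize(a,None,fx=2.8 if n=="top" else 4.5,fy=2.8 if n=="top" else 4.5,interpolation=cv2.INTER_CUBIC))
d=np.array([np.sin(np.radians(16)),-np.cos(np.radians(16))])
print("moved",(env.get_state()['tcp_pos'][:2]-[.5559,-.0422])@d,"pull",env.get_state()['wrist_force'][:2]@d)
rel([.5545,-.041,.031])
```

```text
moved 0.013307265661311744 pull -11.511934259565937
tcp [ 0.5596 -0.055   0.033 ] xhead 16.1 z [ 0.001  0.006 -1.   ] F [-0.4 11.9  9.3] gap 0.0195 t 9.1
shares [-0.02 -0.3   0.04]
```

View pics/scene7.png

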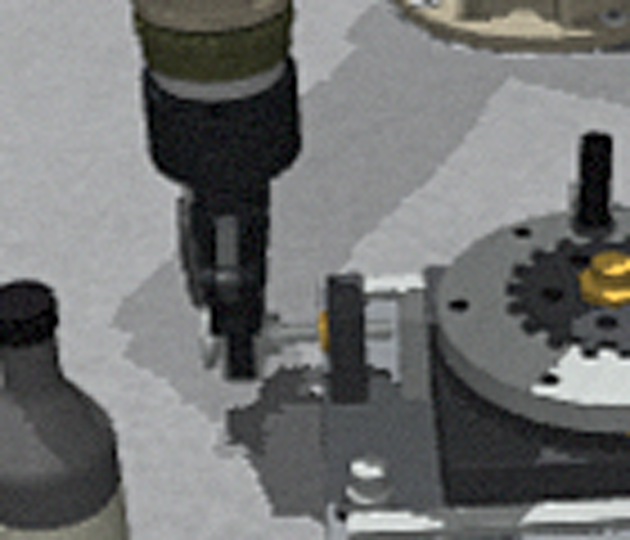

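The knob follows, 13 mm so far with the force rising along the spring line. I continue until the stop shows.

```bash
python3 -m inch '[[0,0,0,0,0.05,0,1],[0,0,0,0,0,0,1]]'
python3 -m inch '[[0,0,0,0,0.06,0,1],[0,0,0,0,0,0,1]]'
python3 -m inch '[[0,0,0,0,0.04,0,1],[0,0,0,0,0,0,1]]'
```

```text
clock: 9.3
tcp_pos: [0.5603, -0.0572, 0.033]
orientation: [-0.003, 0.99, 0.14, 0.001]
wrist_force: [0.4, 12.5, 9.2]
finger_gap: 0.0197
clock: 9.5
tcp_pos: [0.5609, -0.0594, 0.033]
orientation: [-0.004, 0.99, 0.14, 0.001]
wrist_force: [-0.2, 14.1, 9.4]
finger_gap: 0.02
clock: 9.7
tcp_pos: [0.5609, -0.0594, 0.033]
orientation: [-0.006, 0.99, 0.141, 0.001]
wrist_force: [-1.1, 20.7, 12.8]
finger_gap: 0.0198
```

It reached the stop: 17.9 mm of travel, no further motion, and the force jumped to 21 N. I'll check before handing in.

```bash
python3 -m inch '[[0,0,0,0,0,0,1],[0,0,0,0,0,0,1],[0,0,0,0,0,0,1],[0,0,0,0,0,0,1]]'
python3 - <<'E'
from h import *
d=np.array([np.sin(np.radians(16)),-np.cos(np.radians(16))])
print("moved",(env.get_state()['tcp_pos'][:2]-[.5559,-.0422])@d)
im=env.read_camera("scene")[:,:,::-1]
cv2.imwrite("pics/s8.png",cv2.resize(im[130:250,220:360],None,fx=4.5,fy=4.5,interpolation=cv2.INTER_CUBIC))
im=env.read_camera("top")[:,:,::-1]; cv2.imwrite("pics/t8.png",im)
c=np.array([.5543,-.0399])+d*.018
print((proj("scene",[[*(c+d*k),.052] for k in (-.017,.017,.023)])-[220,130])*4.5)
E
```

```text
clock: 10.1
tcp_pos: [0.5609, -0.0594, 0.033]
orientation: [-0.005, 0.99, 0.141, 0.001]
wrist_force: [-1.0, 20.2, 11.6]
finger_gap: 0.0202
moved 0.0179318311908895
[[270.25466682 330.77796741]
 [205.02785048 333.58818694]
 [193.49252331 334.08517275]]
```

View pics/s8.png

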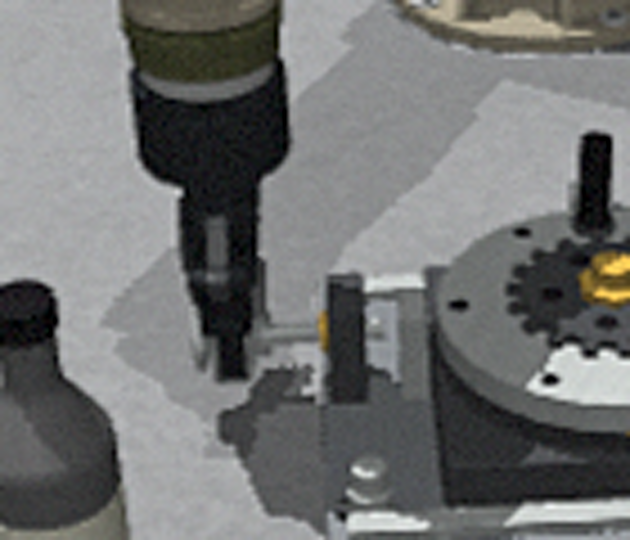

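View pics/t8.png

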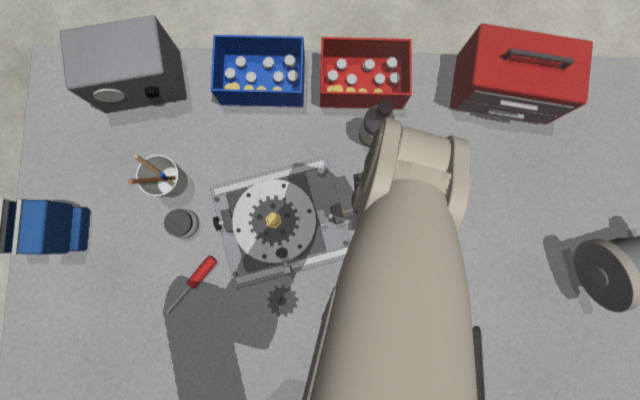

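The flange edge sits near column 193, where it is predicted for 18 mm of travel. The nose is clear of the lug, the post is home, and the visible bystanders have not moved.

```bash
python3 -c "
from workcell import env
env.hand_in()
from h import *
rel([.5609,-.0594,.033])"
```

```text
the job is handed in; nothing more can be done
the job is handed in; nothing more can be done
```

The job is done and handed in. The round table is one click counter-clockwise with the post released, and the arm is still holding the spring plunger fully back.

- **Table:** I pushed the post with closed fingers past half way, and the detent drew it home. The pictures afterwards show the post in line with the pointer, with no contact force left once it had snapped over.
- **Plunger:** I gripped the knob on its barrel at 80 N and pulled it to its stop. It travelled 17.9 mm; the pull then rose from about 14 N to about 20 N with no further movement. It held steady for about half a second before hand-in.
- **Last pictures:** The flange stood where 18 mm of travel puts it, and the nose looked clear of the lug.
- **Bystanders:** All those I could see had not moved. In the last pictures the arm hid the tape measure and wrench, but nothing went near the wrench and there was no sign of contact with either.
- **Disagreements:** The finger gap read about 20 mm on the 22 mm barrel. There was also about 12 N upward on the wrist while holding, probably from the pads swinging forward as they closed. I saw no slip.

The clock was at about 10 s at hand-in. My state reading straight after it was refused, so the last numbers are from just before.

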